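# Put the fallen pepper mill back in the condiment caddy

## Task

The pepper mill has fallen over: stand it up on the worktop and let go of it, then take it afresh and set it upright in the one bay of the wooden caddy that is wide enough for it. If the spice jar or the salt shaker is standing in that wide bay, first move it to the free narrow bay, so that in the end all three stand upright in the caddy, each in a bay of its own. Set things down rather than dropping them, do not tip the jar or the shaker over, and leave the honey jar, tin and lemon where they are.

Things in the scene. Friction and masses are not known exactly. Their poses are not given: they have to be found in the camera images.
- pepper_mill: brown wooden pepper mill, 170 mm long, loose, about 0.2 kg, lying on its side (can roll). Origin: centre of its foot's underside; its z axis runs from foot to head (up when it stands). 58 mm across for the first 11 mm, tapering to 48 at 121 mm; head 49 across at 130 to 142 mm, metal finial from 159. Mass centre 71 mm from the foot. Lying, its axis is 28 (foot) to 24 mm (head) up.
- spice_jar: glass spice jar with a green label and red cap, 45 mm across, 106 mm tall (cap from 85 mm up), loose, upright, about 0.11 kg; stands in one bay of the caddy. Origin: centre of its underside, z up
- salt_shaker: glass salt shaker with a grey domed top, 90 mm tall, 44 mm across up to 66 mm, top 34 mm across from 74 to 90 mm, loose, upright, about 0.1 kg; stands in another bay of the caddy. Origin: centre of its underside, z up
- caddy: wooden caddy, fixed, 92 (x) by 218 (y) by 48 mm high, open at the top: three bays in a row along its y, walls 8 mm, inner floor 10 mm up. Bays are 76 mm deep (x); the wide one at the +y end is 76 mm along y, the other two 55, too narrow for the mill. Two bays are occupied at the start, one is free, in any arrangement. Origin: centre of its underside
- bay_wide (a point): centre of the wide bay's floor (63 mm from the caddy's origin along +y, 10 mm up), axes as the caddy's
- bay_mid (a point): centre of the middle, narrow bay's floor (10.5 mm from the caddy's origin along -y, 10 mm up), axes as the caddy's
- bay_end (a point): centre of the narrow bay's floor at the -y end (73.5 mm from the caddy's origin along -y, 10 mm up), axes as the caddy's
- liner: flat cork disc, 40 mm across and 1 mm thick, only a look and no obstacle, on the floor of the bay that is free at the start; fixed. Origin: its underside centre
- honey_jar: honey jar with a black lid, 65 mm across, 86 mm tall, loose bystander; origin at the centre of its underside
- tin: flat food tin, 87 mm across, 40 mm tall, loose bystander; origin at the centre of its underside
- lemon: yellow lemon, 71 x 53 x 51 mm, loose bystander; origin under its middle
Mind the look-alikes: they are no part of the job. Leave any purple look-alike of the salt_shaker alone.

How it is judged:
By the outcome, as a careful person would: the job done as asked, in the order asked, and still so for the second after the job is handed in, with the robot touching nothing.
It also fails if it takes over 72 s, if anything falls off the work surface, if the arm or the gripper's body presses on something with over 40 N, if the wrist force passes 120 N, or if a joint passes its speed limit or range.

## Robot

A 6-joint arm with a two-finger parallel gripper is mounted at the origin on the work surface; the furniture and walls round the work are solid. World frame = base frame: x ahead of the robot, y to its left, z up, the work surface at z = 0. Lengths are in m, angles in rad, forces in N, time in s.
With the tool pointing down it reaches from about 0.35 to 0.85 m from the base axis. Payload 8.1 kg.
Tool frame: the origin (TCP) lies on the centre line of the jaws, within the pads' length; the fingertips stand 17 mm ahead of it and the grasp point (between the pads) lies 2 mm behind it; z points along the fingers, y is the line along which they close (so a half turn about z gives the same grasp; the last joint's range is limited). The gripper opens to 93 mm and grips with 3 to 60 N. Pads are 15 mm wide; open, the fingers measure 128 mm over their backs; the gripper's body (75 mm by 188 mm) begins 65 mm behind the grasp point.
Start: joints at [-1.29, 0.13, 1.488, -0, 1.523, -0.085], TCP at [0.215, -0.56, 0.236] pointing down, gripper open.
Joint ranges: [-2.96, 2.96], [-0.89, 2.26], [0.02, 2.5], [-1.34, 4.48], [0, 2.73], [-2.66, 2.66]. Speed limits (rad/s): [2.39, 2.39, 2.79, 3.14, 3.14, 3.14].

## Interface

Orientations are given as a rotation vector (axis times angle).
In Python, from plant import status, eyes, robot gives the robot as it stands. The module is installed in compiled form; this text tells all that it offers.
- The arm moves only by the tool servo_tool, never from a script. Its argument "plan" is text: rows parted by semicolons, each of 4 numbers parted by spaces: the shift along the tool's x, y, z in m, then the turn about the tool's z in degrees. A call has 1 to 12 rows; each row is the pose to reach, as a shift and turn from the pose commanded when the call began, along the tool's axes at that moment; what a row does not reach only later rows make up. A row lasts 1/12 s, in which the tool goes at most 41.7 mm and 7.16 degrees, less where a joint would pass 70% of its speed; a pose out of reach is approached as far as the arm can. A call with a gripper value outside its range is refused whole. "grip" is the closure, from -1 (fully open) to 1 (shut), set as the call begins (left out, the last holds). The fingers move at their own pace and stop on an object; "grip_force" is the grip in N (left out, the last holds). Time passes only in rows, so rows that repeat a pose let the fingers close. It gives the time, the measured TCP pose, the force, the opening and the grip force at its end, in the units of the state.
- status.read_state(): the state, without advancing time (a new reading comes with each control period).
- eyes.read_camera(name): name is "scene" or "side" or "wrist"; returns a dict with "image" (384x512x3 uint8, blue, green, red), "fovy" (degrees; the focal length in pixels is half the picture's height over the tangent of half this angle, whatever the lens; pixels are square), "cx", "cy" (the principal point, pixels), "world_from_camera" (4x4, takes a point from camera to world coordinates); the wrist camera has in their place "hand_eye" (4x4, takes a point from camera to tool coordinates, whose origin is the TCP and whose axes are the flange's). Camera axes: x right, y down, z forward; pixel columns grow to the right and rows downward; lengths in m; the calibration is good to about 2 mm. A picture is of the moment at which its call begins: read the wrist's pose just before it. There is no depth.
- robot.close_job(): hands the job in; it is judged then, once.
The state is a dict: "t": time; "q": joint angles; "dq": joint speeds; "joint_torque": joint torques, N m; "tool_pos": TCP position; "orientation": TCP orientation; "force": force on the tool from outside, world axes, zero at the start; "wrist_torque": the same for the moment, N m; "opening": finger opening in m; "gripper_force": force on a finger pad.
Only numpy, scipy, OpenCV 4.12 (cv2) and the standard library are available. Lean on these libraries where they do the work, as an engineer would, in place of code of your own. Each camera call takes 0.05 s, during which the arm holds its last target. There are 200 camera calls.

## Working session

There is one attempt and no reset: what is moved stays moved. The work goes in short steps, Python scripts to look and compute and a tool call to move; the robot and the scene stay as the last step left them, time stands still between calls to the robot, and variables do not carry over. Pictures are saved under pics/ and viewed, at most 10 in all, crops included, and the job is handed in when it is done.

Besides the shell and the picture viewer there is one more tool, called after "Emit:" as name(argument=value, ...) on one line, values as JSON. servo_tool: Moves the arm, as the interface text tells. Its arguments: {"type":"object","properties":{"plan":{"type":"string"},"grip":{"type":"number"},"grip_force":{"type":"number"}},"required":["plan"]}

```bash
mkdir -p pics; cat > h.py <<'E'
import numpy as np, cv2
from scipy.spatial.transform import Rotation as R
from plant import status, eyes, robot
def cam(n):
    s=status.read_state(); c=eyes.read_camera(n); im=c["image"]
    if n=="wrist":
        T=np.eye(4); T[:3,:3]=R.from_rotvec(s["orientation"]).as_matrix(); T[:3,3]=s["tool_pos"]
        T=T@np.array(c["hand_eye"])
    else: T=np.array(c["world_from_camera"])
    f=im.shape[0]/2/np.tan(np.radians(c["fovy"])/2)
    return im,T,f,c["cx"],c["cy"]
def ray(C,u,v):
    im,T,f,cx,cy=C
    d=T[:3,:3]@np.array([(u-cx)/f,(v-cy)/f,1]); return T[:3,3],d
def plane(C,u,v,z):
    o,d=ray(C,u,v); return (o+d*(z-o[2])/d[2])
def proj(C,p):
    im,T,f,cx,cy=C
    q=np.linalg.inv(T)@np.append(p,1); return cx+f*q[0]/q[2],cy+f*q[1]/q[2]
E
python3 - <<'E'
from h import *
s=status.read_state(); print(s)
ims=[]
for n in("scene","side","wrist"):
    C=cam(n); print(n,C[1].round(3).tolist(),C[2:]); cv2.imwrite(f"pics/{n}0.png",C[0]);np.save(f"pics/{n}0.npy",np.array([0]))
E
```

```text
{'t': 0.0, 'q': array([-1.29039049e+00,  1.31136939e-01,  1.48929092e+00, -1.90257072e-05,
        1.52300626e+00, -8.53814630e-02]), 'dq': array([-4.41670065e-04,  3.55922672e-05, -1.19016334e-03, -1.76056215e-04,
        1.08333524e-03, -1.61273559e-04]), 'joint_torque': array([ 2.34003572e-03, -5.59849656e+01, -4.91754198e+01,  7.69777014e-02,
        3.57951131e-02, -1.03329269e-04]), 'tool_pos': array([ 0.21448359, -0.55976812,  0.23459551]), 'orientation': array([-3.08739507e+00, -5.71047858e-01,  3.11140311e-04]), 'force': array([-0.12857632, -0.14628045,  0.32176399]), 'wrist_torque': array([ 0.06212604,  0.00841604, -0.00254145]), 'gripper_force': 0.0, 'opening': 0.09295804694213364}
scene [[-0.819, -0.286, 0.498, 0.131], [-0.574, 0.431, -0.696, 0.47], [-0.016, -0.856, -0.517, 0.495], [0.0, 0.0, 0.0, 1.0]] (np.float64(384.6033271397181), 257.1880977540242, 191.91197853901284)
side [[-0.905, -0.157, 0.397, 0.184], [-0.426, 0.347, -0.835, 0.622], [-0.007, -0.925, -0.381, 0.388], [0.0, 0.0, 0.0, 1.0]] (np.float64(399.4255080662676), 261.23370371995975, 194.05544651192704)
wrist [[0.358, -0.893, -0.272, 0.29], [-0.934, -0.343, -0.103, -0.532], [-0.001, 0.291, -0.957, 0.384], [0.0, 0.0, 0.0, 1.0]] (np.float64(299.4409287551485), 259.94704046985345, 188.80146147992428)
```

View pics/scene0.png

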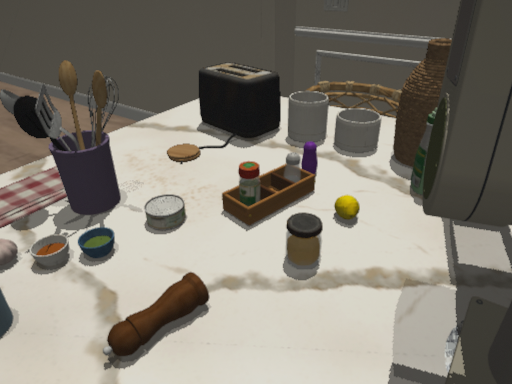

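View pics/side0.png

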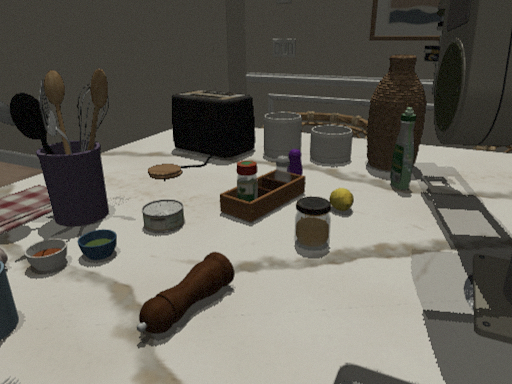

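Mill lies front-left: foot near (205,290), finial (108,350) in scene. The jar is at the caddy's near-left end (249,185), the salt shaker toward the far end (292,165), with the purple look-alike just behind it at (310,157). Now I'll measure.

```bash
python3 - <<'E'
from h import *
a=cv2.imread("pics/scene0.png")[130:225,215:325]; b=cv2.imread("pics/side0.png")[140:225,210:320]
w=cv2.imread("pics/wrist0.png")
f=lambda x:cv2.resize(x,None,fx=3.6,fy=3.4,interpolation=cv2.INTER_CUBIC)
A,B=f(a),f(b); h=max(len(A),len(B)); B=cv2.copyMakeBorder(B,0,h-len(B),0,0,0)
cv2.imwrite("pics/crop.png",np.hstack([A,B]))
for n in("scene","side"):
    C=cam(n); im=C[0]; hsv=cv2.cvtColor(im,cv2.COLOR_BGR2HSV)
    m=((hsv[...,0]<15)&(hsv[...,1]>130)&(hsv[...,2]>15)).astype(np.uint8)
    cs,_=cv2.findContours(m,cv2.RETR_EXTERNAL,cv2.CHAIN_APPROX_NONE)
    for c in sorted(cs,key=cv2.contourArea)[-4:]:
        x,y,ww,hh=cv2.boundingRect(c)
        print(n,cv2.contourArea(c),(x,y,ww,hh), cv2.minAreaRect(c))
        if ww>70: print(cv2.approxPolyDP(cv2.convexHull(c),2,True)[:,0].tolist())
E
```

```text
scene 69.5 (271, 172, 24, 16) ((281.03106689453125, 180.51812744140625), (24.905620574951172, 8.781750679016113), 30.256441116333008)
scene 162.5 (37, 243, 27, 12) ((49.88679504394531, 248.60377502441406), (8.51635456085205, 27.746829986572266), 74.05460357666016)
scene 195.5 (239, 162, 20, 17) ((248.5, 170.0), (16.0, 19.0), 90.0)
scene 2949.0 (108, 273, 100, 83) ((157.06350708007812, 315.1493225097656), (33.01434326171875, 111.12894439697266), 55.26514434814453)
[[201, 281], [207, 292], [205, 302], [130, 354], [118, 355], [108, 339], [116, 325], [191, 273]]
side 58.5 (232, 198, 22, 23) ((243.90000915527344, 209.3000030517578), (21.50348472595215, 17.076295852661133), 18.434946060180664)
side 76.0 (33, 249, 28, 7) ((46.44118118286133, 251.7647247314453), (5.093247413635254, 27.649059295654297), 75.96376037597656)
side 169.5 (237, 161, 19, 14) ((246.0, 167.5), (18.0, 13.0), 0.0)
side 2262.5 (139, 253, 94, 79) ((185.79095458984375, 291.40185546875), (33.915199279785156, 103.60453033447266), 51.709835052490234)
[[229, 263], [232, 273], [224, 282], [163, 331], [150, 328], [140, 317], [145, 302], [209, 254], [218, 253]]
```

View pics/crop.png

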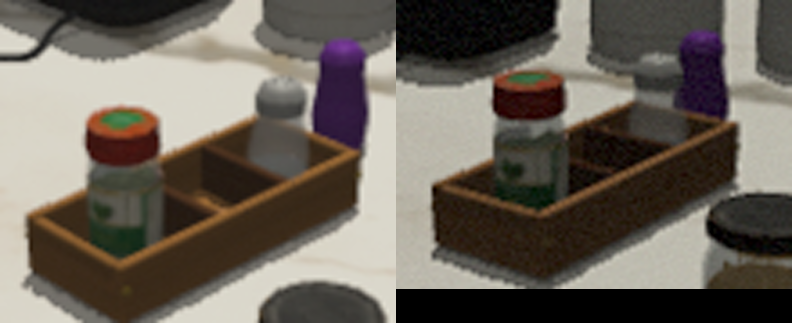

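```bash
cat >> h.py <<'E'
def tri(rays):
    A=np.zeros((3,3));b=np.zeros(3)
    for o,d in rays:
        d=d/np.linalg.norm(d);P=np.eye(3)-d[:,None]*d;A+=P;b+=P@o
    return np.linalg.solve(A,b)
E
python3 - <<'E'
from h import *
S=cam("scene");D=cam("side")
pts={'left':((223.3,193.2),(220.8,194.1),.048),'front':((248.9,207.9),(250.8,202.6),.048),'right':((314.2,174.7),(305,176.5),.048),'jarcap':((248.9,165.9),(247.2,163.5),.116),
'mill finial tip':((108,350),(140,327),.024)}
for k,(a,b,z) in pts.items():
    print(k,plane(S,*a,z).round(4),plane(D,*b,z).round(4),tri([ray(S,*a),ray(D,*b)]).round(4))
# mill: silhouette -> plane at z=.026, axis
for n,C in(("scene",S),("side",D)):
    im=C[0];hsv=cv2.cvtColor(im,cv2.COLOR_BGR2HSV)
    m=((hsv[...,0]<15)&(hsv[...,1]>130)&(hsv[...,2]>15)).astype(np.uint8)
    cs,_=cv2.findContours(m,cv2.RETR_EXTERNAL,cv2.CHAIN_APPROX_NONE)
    c=max(cs,key=cv2.contourArea)
    P=np.array([plane(C,u,v,.026)[:2] for u,v in c[:,0]])
    r=cv2.minAreaRect((P*1000).astype(np.float32)); print(n,r)
    print(cv2.boxPoints(r).round(0).tolist())
E
```

```text
left [ 0.6217 -0.0858  0.048 ] [ 0.6209 -0.0859  0.048 ] [ 0.6204 -0.0847  0.0488]
front [ 0.5387 -0.0694  0.048 ] [ 0.5384 -0.0711  0.048 ] [ 0.5361 -0.0663  0.0505]
right [ 0.4927 -0.2743  0.048 ] [ 0.4879 -0.2724  0.048 ] [ 0.4882 -0.2685  0.0505]
jarcap [ 0.5729 -0.1195  0.116 ] [ 0.571  -0.1211  0.116 ] [ 0.568  -0.1141  0.119 ]
mill finial tip [0.5121 0.3079 0.024 ] [0.5126 0.3093 0.024 ] [0.5149 0.3068 0.021 ]
scene ((498.9160461425781, 216.821533203125), (175.75302124023438, 70.95352935791016), 84.83027648925781)
[[456.0, 132.0], [526.0, 126.0], [542.0, 301.0], [472.0, 308.0]]
side ((500.9306640625, 206.71578979492188), (200.56607055664062, 73.80842590332031), 85.30667877197266)
[[456.0, 110.0], [530.0, 104.0], [546.0, 304.0], [472.0, 310.0]]
```

View pics/wrist0.png

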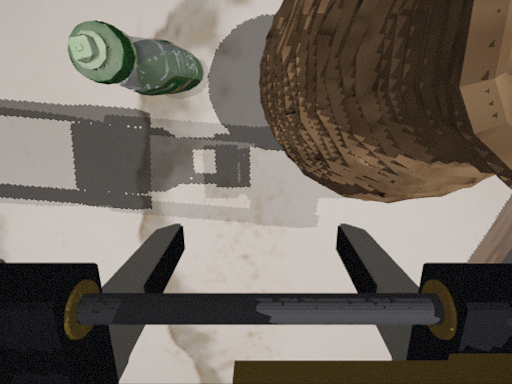

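The wrist view shows the vase right (-y), and the green bottle at (140,60), up-left, close to a direct path. Checking its position and the honey jar's.

```bash
python3 - <<'E'
from h import *
S=cam("scene");D=cam("side");W=cam("wrist")
print("bottle base side",plane(D,401,187,0).round(3),"top tri s/w",tri([ray(D,408,110),ray(W,90,48)]).round(3))
print("honey lid",plane(S,304,224,.086).round(3),plane(D,313,204,.086).round(3))
print("lemon",plane(S,347,207,.025).round(3),"purple top",tri([ray(S,310.5,143),ray(D,294.5,152)]).round(3),"salt",tri([ray(S,293,155),ray(D,283,158)]).round(3), plane(S,293,153,.1).round(3))
T=W[1]; s=status.read_state()
M=R.from_rotvec(s["orientation"]).as_matrix(); print(M.T@(np.array([.51,.272,.25])-s["tool_pos"]))
E
```

```text
bottle base side [ 0.272 -0.425  0.   ] top tri s/w [ 0.281 -0.434  0.201]
honey lid [ 0.39  -0.036  0.086] [ 0.39  -0.036  0.086]
lemon [ 0.381 -0.22   0.025] purple top [ 0.557 -0.375  0.077] salt [ 0.541 -0.255  0.095] [ 0.543 -0.256  0.1  ]
[ 0.57352168 -0.67159248 -0.01436138]
```

Emit:
servo_tool(plan="0 0 -0.04 0; 0 0 -0.07 0; 0.574 -0.672 -0.07 -64; 0.574 -0.672 -0.07 -64; 0.574 -0.672 -0.07 -64; 0.574 -0.672 -0.07 -64; 0.574 -0.672 -0.07 -64; 0.574 -0.672 -0.07 -64; 0.574 -0.672 -0.07 -64; 0.574 -0.672 -0.07 -64; 0.574 -0.672 -0.07 -64; 0.574 -0.672 -0.07 -64", grip=-1)

```text
t: 1.5
tool_pos: [0.3541, -0.1658, 0.306]
orientation: [2.308, 2.13, 0.001]
force: [0.4, -0.2, 0.1]
opening: 0.093
gripper_force: 0.0
```

```bash
cat >> h.py <<'E'
def togo(x,y,z,yaw):
    "yaw: world angle deg of tool y axis, mod 180 ; prints shift, turn"
    s=status.read_state(); M=R.from_rotvec(s["orientation"]).as_matrix()
    a=np.degrees(np.arctan2(M[1,1],M[0,1])); t=-((yaw-a+90)%180-90)
    print("t",round(s["t"],2),"pos",s["tool_pos"].round(4),"yaw_y",round(a,1),"q",s["q"].round(2),"shift",(M.T@(np.array([x,y,z])-s["tool_pos"])).round(4),"turn",round(t,1),"op",round(s["opening"],4),"F",s["force"].round(1))
E
python3 -c "
from h import *
togo(.51,.272,.2,-5.2)"
```

```text
t 1.5 pos [ 0.3541 -0.1658  0.306 ] yaw_y -4.6 q [-0.57 -0.48  1.9   0.    1.72 -0.49] shift [0.449  0.1201 0.1059] turn 0.6 op 0.093 F [ 0.4 -0.2  0.1]
```

Emit:
servo_tool(plan="0.449 0.12 0.106 0.6; 0.449 0.12 0.106 0.6; 0.449 0.12 0.106 0.6; 0.449 0.12 0.106 0.6; 0.449 0.12 0.106 0.6; 0.449 0.12 0.106 0.6; 0.449 0.12 0.106 0.6; 0.449 0.12 0.106 0.6; 0.449 0.12 0.106 0.6; 0.449 0.12 0.106 0.6; 0.449 0.12 0.106 0.6; 0.449 0.12 0.106 0.6")

```text
t: 2.5
tool_pos: [0.5129, 0.2731, 0.1978]
orientation: [-2.325, -2.111, 0.001]
force: [0.6, 0.4, -0.8]
opening: 0.0932
gripper_force: 0.0
```

```bash
python3 - <<'E'
from h import *
togo(.51,.272,.026,-5.2)
W=cam("wrist"); cv2.imwrite("pics/w1.png",W[0]); np.savez("pics/w1.npz",T=W[1],k=W[2:])
hsv=cv2.cvtColor(W[0],cv2.COLOR_BGR2HSV)
m=((hsv[...,0]<18)&(hsv[...,1]>110)&(hsv[...,2]>15)).astype(np.uint8)
cs,_=cv2.findContours(m,cv2.RETR_EXTERNAL,cv2.CHAIN_APPROX_NONE)
c=max(cs,key=cv2.contourArea); print(cv2.contourArea(c))
P=np.array([plane(W,u,v,.026)[:2] for u,v in c[:,0]])
r=cv2.minAreaRect((P*1000).astype(np.float32)); print(r,cv2.boxPoints(r).round(0).tolist())
for y in np.arange(.13,.32,.015):
    q=P[abs(P[:,1]-y)<.002]
    if len(q)>1: print(round(y,3),q[:,0].min().round(4),q[:,0].max().round(4),((q[:,0].min()+q[:,0].max())/2).round(4))
E
```

```text
t 2.5 pos [0.5129 0.2731 0.1978] yaw_y -5.5 q [0.4  0.1  1.59 0.   1.45 0.5 ] shift [-0.0015 -0.0026  0.1718] turn -0.3 op 0.0932 F [ 0.6  0.4 -0.8]
5195.0
((498.03570556640625, 214.43699645996094), (176.8775177001953, 56.60430145263672), 82.95423889160156) [[459.0, 130.0], [515.0, 123.0], [537.0, 299.0], [481.0, 306.0]]
0.13 0.4717 0.5118 0.4917
0.145 0.462 0.518 0.49
0.16 0.4643 0.5167 0.4905
0.175 0.4682 0.5204 0.4943
0.19 0.47 0.5204 0.4952
0.205 0.4766 0.5193 0.498
0.22 0.4819 0.5194 0.5007
0.235 0.4852 0.523 0.5041
0.25 0.4846 0.5288 0.5067
0.265 0.4851 0.5311 0.5081
0.28 0.4871 0.5343 0.5107
0.295 0.4919 0.53 0.511
```

View pics/w1.png

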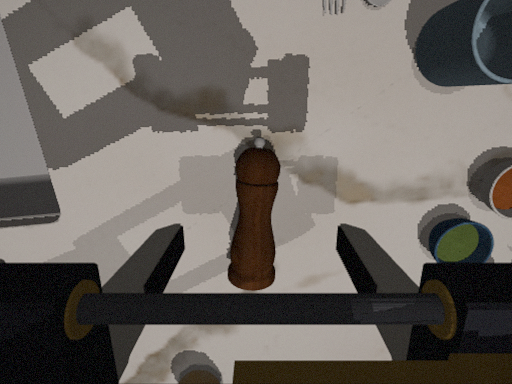

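```bash
python3 - <<'E'
from h import *
W=cam("wrist")
print("finial tip",plane(W,259,139,.022).round(4),"groove top",plane(W,256,183,.045).round(4),"foot",plane(W,251,288,.0).round(4))
tip=plane(W,259,139,.022); d=np.array([.13,.9915])
g=tip[:2]-d*.034; print(g, "foot",tip[:2]-d*.17)
togo(*g,.028,-7.5)
E
```

```text
finial tip [0.5151 0.3117 0.022 ] groove top [0.508  0.2694 0.045 ] foot [0.485  0.1114 0.    ]
[0.51067884 0.27801834] foot [0.49299884 0.14317434]
t 2.6 pos [0.5125 0.2718 0.1978] yaw_y -5.4 q [0.4  0.1  1.59 0.   1.45 0.49] shift [ 0.0061 -0.002   0.1698] turn 2.1 op 0.0929 F [-0.4  0.5 -0.2]
```

Emit:
servo_tool(plan="0.006 -0.002 0.03 2.1; 0.006 -0.002 0.065 2.1; 0.006 -0.002 0.1 2.1; 0.006 -0.002 0.13 2.1; 0.006 -0.002 0.155 2.1; 0.006 -0.002 0.168 2.1; 0.006 -0.002 0.173 2.1; 0.006 -0.002 0.173 2.1; 0.006 -0.002 0.173 2.1")

```text
t: 3.35
tool_pos: [0.5128, 0.2754, 0.0283]
orientation: [2.366, 2.066, 0.003]
force: [0.1, 0.9, 0.7]
opening: 0.0931
gripper_force: 0.0
```

Emit:
servo_tool(plan="0 0 0 0; 0 0 0 0; 0 0 0 0; 0 0 0 0; 0 0 0 0; 0 0 0 0; 0 0 0 0; 0 0 0 0", grip=1, grip_force=8)

```text
t: 4.02
tool_pos: [0.5116, 0.2753, 0.0266]
orientation: [2.366, 2.067, -0.0]
force: [0.5, 0.4, 0.4]
opening: 0.0475
gripper_force: 7.9
```

```bash
python3 - <<'E'
from h import *
togo(.493-.13*.029,.143-.029,.138,-7.5)
# arc in tool frame: corner at u=0; grasp u=.136,z=.026 initially
r=np.hypot(.1355,.0255)
a0=np.degrees(np.arctan2(.0255,.1355)); 
for a in np.linspace(a0,a0+91,19)[1:]:
    print(round(r*np.cos(np.radians(a))-.1355,4), round(r*np.sin(np.radians(a))-.0255,4))
E
```

```text
t 4.02 pos [0.5116 0.2753 0.0266] yaw_y -7.7 q [ 0.41  0.28  1.72 -0.    1.14  0.54] shift [-0.1628 -0.0005 -0.1114] turn -0.2 op 0.0475 F [0.5 0.4 0.4]
-0.0028 0.0118
-0.0066 0.0234
-0.0114 0.0346
-0.0172 0.0453
-0.0239 0.0554
-0.0314 0.0649
-0.0398 0.0738
-0.0489 0.0818
-0.0587 0.089
-0.0691 0.0953
-0.08 0.1007
-0.0914 0.1051
-0.103 0.1085
-0.115 0.1108
-0.1271 0.1121
-0.1392 0.1123
-0.1514 0.1115
-0.1634 0.1095
```

Emit:
servo_tool(plan="-0.001 0 -0.006 0; -0.003 0 -0.012 0; -0.005 0 -0.018 0; -0.007 0 -0.024 0; -0.009 0 -0.029 0; -0.011 0 -0.035 0; -0.014 0 -0.04 0; -0.017 0 -0.046 0; -0.02 0 -0.051 0; -0.024 0 -0.056 0; -0.027 0 -0.061 0; -0.031 0 -0.065 0")

```text
t: 5.02
tool_pos: [0.5075, 0.2443, 0.0923]
orientation: [2.366, 2.066, 0.0]
force: [0.4, -0.2, -1.9]
opening: 0.0477
gripper_force: 8.2
```

```bash
python3 - <<'E'
from h import *
togo(0,0,0,-7.5)
S=cam("scene");D=cam("side")
cv2.imwrite("pics/up1.png",np.hstack([S[0][200:384,50:290],D[0][180:364,80:320]]))
E
```

```text
t 5.02 pos [0.5075 0.2443 0.0923] yaw_y -7.7 q [0.36 0.15 1.74 0.   1.25 0.49] shift [-0.3104 -0.47    0.0921] turn -0.2 op 0.0477 F [ 0.4 -0.2 -1.9]
```

View pics/up1.png

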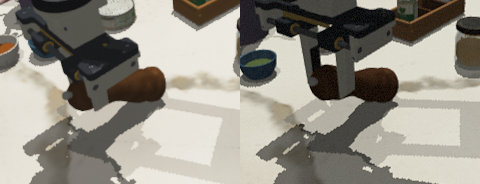

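The mill came up level, with the pads' friction holding it (lifted weight 1.9 N). I'll lower it back close to the table, then soften the grip so that it pivots.

Emit:
servo_tool(plan="0.004 0 0.01 0; 0.01 0 0.02 0; 0.016 0 0.03 0; 0.02 0 0.04 0; 0.025 0 0.048 0; 0.027 0 0.054 0; 0.027 0 0.056 0; 0.027 0 0.056 0")

```text
t: 5.78
tool_pos: [0.5102, 0.2712, 0.0344]
orientation: [-2.365, -2.066, 0.003]
force: [-0.2, 0.4, -0.7]
opening: 0.0476
gripper_force: 7.8
```

Emit:
servo_tool(plan="0 0 0 0; 0 0 0 0; 0 0 0 0; 0 0 0 0; -0.001 0 -0.004 0; -0.002 0 -0.008 0; -0.004 0 -0.014 0; -0.006 0 -0.02 0; -0.008 0 -0.026 0; -0.01 0 -0.032 0; -0.01 0 -0.032 0", grip_force=3)

```text
t: 6.7
tool_pos: [0.5107, 0.2613, 0.0696]
orientation: [2.366, 2.065, 0.004]
force: [-0.5, 0.6, -0.6]
opening: 0.0477
gripper_force: 3.0
```

```bash
python3 - <<'E'
from h import *
togo(0,0,0,-7.5)
S=cam("scene");D=cam("side")
cv2.imwrite("pics/up2.png",np.hstack([S[0][200:384,50:290],D[0][180:364,80:320]]))
E
```

```text
t 6.7 pos [0.5107 0.2613 0.0696] yaw_y -7.8 q [ 0.38  0.2   1.73 -0.    1.21  0.52] shift [-0.328  -0.4709  0.0682] turn -0.3 op 0.0477 F [-0.5  0.6 -0.6]
```

View pics/up2.png

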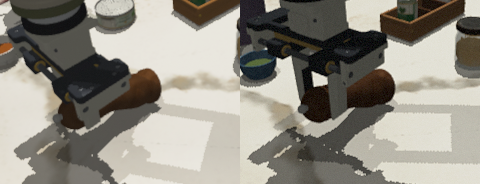

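No more than a tilt so far, but the foot is on the table (force fell to 0.6 N) and the head rose: it pivots. Continue the arc.

Emit:
servo_tool(plan="-0.003 0 -0.005 0; -0.006 0 -0.01 0; -0.01 0 -0.015 0; -0.014 0 -0.0195 0; -0.018 0 -0.024 0; -0.0225 0 -0.0285 0; -0.027 0 -0.0325 0; -0.0315 0 -0.0365 0; -0.0365 0 -0.04 0; -0.0415 0 -0.0435 0; -0.0465 0 -0.047 0; -0.052 0 -0.05 0")

```text
t: 7.8
tool_pos: [0.5029, 0.2096, 0.1184]
orientation: [2.366, 2.066, 0.001]
force: [0.7, 2.1, 2.6]
opening: 0.0478
gripper_force: 3.0
```

```bash
python3 - <<'E'
from h import *
togo(0,0,0,-7.5)
S=cam("scene");D=cam("side")
cv2.imwrite("pics/up3.png",np.hstack([S[0][150:384,50:290],D[0][130:364,80:320]]))
E
```

```text
t 7.8 pos [0.5029 0.2096 0.1184] yaw_y -7.7 q [0.3  0.07 1.77 0.   1.3  0.44] shift [-0.2755 -0.4702  0.1179] turn -0.2 op 0.0478 F [0.7 2.1 2.6]
```

View pics/up3.png

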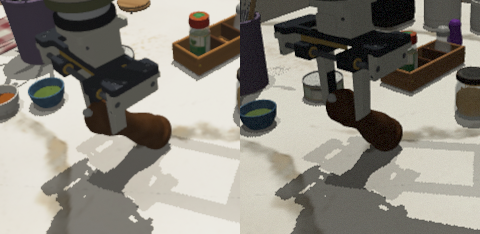

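Emit:
servo_tool(plan="-0.0055 0 -0.004 0; -0.011 0 -0.007 0; -0.0165 0 -0.0095 0; -0.022 0 -0.0115 0; -0.028 0 -0.0135 0; -0.034 0 -0.015 0; -0.04 0 -0.0165 0; -0.046 0 -0.0175 0; -0.052 0 -0.018 0; -0.058 0 -0.0185 0; -0.064 0 -0.019 0; -0.07 0 -0.019 0")

```text
t: 8.9
tool_pos: [0.4933, 0.1398, 0.1368]
orientation: [2.366, 2.066, 0.0]
force: [-0.2, 0.4, 4.6]
opening: 0.0481
gripper_force: 3.1
```

Emit:
servo_tool(plan="-0.004 0 0.001 0; -0.008 0 0.001 0; -0.012 0 0.001 0; -0.016 0 0.002 0; -0.02 0 0.003 0; -0.024 0 0.004 0; -0.024 0 0.004 0; -0.024 0 0.004 0")

```text
t: 9.57
tool_pos: [0.4899, 0.1164, 0.1324]
orientation: [-2.367, -2.066, 0.001]
force: [-1.3, -0.5, 3.6]
opening: 0.0476
gripper_force: 3.0
```

```bash
cat > millm.py <<'E'
from h import *
def axis():
  for n in("scene","side"):
    C=cam(n);hsv=cv2.cvtColor(C[0],cv2.COLOR_BGR2HSV)
    m=((hsv[...,0]<18)&(hsv[...,1]>110)&(hsv[...,2]>12)).astype(np.uint8)
    m[:, :60]=0
    cs,_=cv2.findContours(m,cv2.RETR_EXTERNAL,cv2.CHAIN_APPROX_NONE)
    c=max(cs,key=cv2.contourArea)[:,0]; x,y,w,h=cv2.boundingRect(c)
    mid=[]
    for v in range(y+2,y+h-4,6):
        u=c[c[:,1]==v,0]; mid.append((v,u.min(),u.max(),(u.min()+u.max())/2))
    print(n,(x,y,w,h),mid)
    cv2.imwrite(f"pics/{n}_last.png",C[0])
if __name__=="__main__":
    togo(0,0,0,-7.5); axis()
E
python3 millm.py
python3 - <<'E'
import cv2,numpy as np
cv2.imwrite("pics/up4.png",np.hstack([cv2.imread("pics/scene_last.png")[120:320,120:400],cv2.imread("pics/side_last.png")[120:320,120:400]]))
E
```

```text
t 9.57 pos [0.4899 0.1164 0.1324] yaw_y -7.8 q [ 0.13 -0.06  1.87 -0.    1.33  0.27] shift [-0.1815 -0.4696  0.1326] turn -0.3 op 0.0476 F [-1.3 -0.5  3.6]
scene (184, 212, 43, 87) [(214, np.int32(190), np.int32(207), np.float64(198.5)), (220, np.int32(186), np.int32(207), np.float64(196.5)), (226, np.int32(184), np.int32(207), np.float64(195.5)), (232, np.int32(186), np.int32(208), np.float64(197.0)), (238, np.int32(187), np.int32(209), np.float64(198.0)), (244, np.int32(190), np.int32(209), np.float64(199.5)), (250, np.int32(193), np.int32(214), np.float64(203.5)), (256, np.int32(195), np.int32(217), np.float64(206.0)), (262, np.int32(195), np.int32(220), np.float64(207.5)), (268, np.int32(194), np.int32(223), np.float64(208.5)), (274, np.int32(194), np.int32(223), np.float64(208.5)), (280, np.int32(196), np.int32(226), np.float64(211.0)), (286, np.int32(196), np.int32(226), np.float64(211.0)), (292, np.int32(197), np.int32(223), np.float64(210.0))]
side (207, 186, 39, 95) [(188, np.int32(213), np.int32(229), np.float64(221.0)), (194, np.int32(209), np.int32(233), np.float64(221.0)), (200, np.int32(208), np.int32(233), np.float64(220.5)), (206, np.int32(209), np.int32(233), np.float64(221.0)), (212, np.int32(210), np.int32(234), np.float64(222.0)), (218, np.int32(214), np.int32(237), np.float64(225.5)), (224, np.int32(214), np.int32(235), np.float64(224.5)), (230, np.int32(217), np.int32(236), np.float64(226.5)), (236, np.int32(215), np.int32(237), np.float64(226.0)), (242, np.int32(216), np.int32(240), np.float64(228.0)), (248, np.int32(214), np.int32(242), np.float64(228.0)), (254, np.int32(214), np.int32(243), np.float64(228.5)), (260, np.int32(216), np.int32(243), np.float64(229.5)), (266, np.int32(215), np.int32(245), np.float64(230.0)), (272, np.int32(216), np.int32(245), np.float64(230.5))]
```

View pics/up4.png

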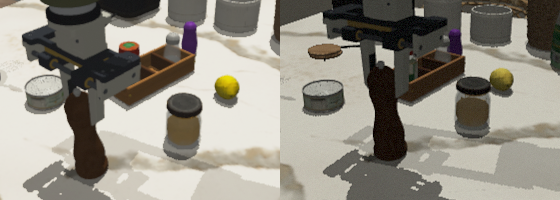

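Mill nearly upright; compare its midline to the projected vertical.

```bash
python3 - <<'E'
from h import *
S=cam("scene");D=cam("side")
s=status.read_state(); p=s["tool_pos"]
# head mid at z ~.14 (grasp), foot band mid at z~.006 
for n,C,h,f in(("sc",S,(195.7,226),(211,284)),("si",D,(220.7,200),(230.5,266))):
    g=proj(C,[p[0],p[1],.136]); print(n,"grasp px",np.round(g,1))
    for y in(0,.01,.02,.03): print("  foot at y=",(p[1]+y).round(3),np.round(proj(C,[p[0]+.13*y,p[1]+y,.006]),1))
E
```

```text
sc grasp px [203.  225.1]
  foot at y= 0.117 [209.6 284.9]
  foot at y= 0.127 [205.2 288.1]
  foot at y= 0.137 [200.8 291.3]
  foot at y= 0.147 [196.3 294.5]
si grasp px [224.3 200.1]
  foot at y= 0.117 [227.4 269.4]
  foot at y= 0.127 [223.9 272.1]
  foot at y= 0.137 [220.2 275. ]
  foot at y= 0.147 [216.5 277.9]
```

Emit:
servo_tool(plan="-0.002 0 0.001 0; -0.004 0 0.002 0; -0.005 0 0.002 0; -0.005 0 0.002 0; -0.005 0 0.002 0; -0.005 0 0.002 0")

```text
t: 10.27
tool_pos: [0.4893, 0.1118, 0.1306]
orientation: [-2.366, -2.066, 0.0]
force: [-0.9, -0.3, 2.5]
opening: 0.048
gripper_force: 3.1
```

Emit:
servo_tool(plan="0 0 0 0; 0 0 0 0; 0 0 0 0; 0 0 0 0; 0 0 0 0; 0 0 0 0; 0 0 0 0", grip=-1)

```text
t: 10.85
tool_pos: [0.4894, 0.1118, 0.1306]
orientation: [-2.366, -2.066, 0.0]
force: [0.5, -0.0, -0.3]
opening: 0.0897
gripper_force: 0.0
```

```bash
python3 millm.py
```

```text
t 10.85 pos [0.4894 0.1118 0.1306] yaw_y -7.7 q [ 0.12 -0.06  1.88  0.    1.32  0.26] shift [-0.1766 -0.4698  0.1306] turn -0.2 op 0.0897 F [ 0.5 -0.  -0.3]
scene (191, 212, 37, 88) [(214, np.int32(199), np.int32(214), np.float64(206.5)), (220, np.int32(193), np.int32(218), np.float64(205.5)), (226, np.int32(191), np.int32(219), np.float64(205.0)), (232, np.int32(193), np.int32(219), np.float64(206.0)), (238, np.int32(193), np.int32(220), np.float64(206.5)), (244, np.int32(195), np.int32(219), np.float64(207.0)), (250, np.int32(198), np.int32(218), np.float64(208.0)), (256, np.int32(198), np.int32(219), np.float64(208.5)), (262, np.int32(198), np.int32(222), np.float64(210.0)), (268, np.int32(196), np.int32(224), np.float64(210.0)), (274, np.int32(196), np.int32(225), np.float64(210.5)), (280, np.int32(197), np.int32(227), np.float64(212.0)), (286, np.int32(196), np.int32(227), np.float64(211.5)), (292, np.int32(197), np.int32(225), np.float64(211.0))]
side (214, 187, 34, 94) [(189, np.int32(222), np.int32(238), np.float64(230.0)), (195, np.int32(215), np.int32(242), np.float64(228.5)), (201, np.int32(217), np.int32(247), np.float64(232.0)), (207, np.int32(215), np.int32(247), np.float64(231.0)), (213, np.int32(216), np.int32(247), np.float64(231.5)), (219, np.int32(217), np.int32(246), np.float64(231.5)), (225, np.int32(218), np.int32(239), np.float64(228.5)), (231, np.int32(221), np.int32(239), np.float64(230.0)), (237, np.int32(223), np.int32(240), np.float64(231.5)), (243, np.int32(221), np.int32(241), np.float64(231.0)), (249, np.int32(216), np.int32(244), np.float64(230.0)), (255, np.int32(216), np.int32(244), np.float64(230.0)), (261, np.int32(216), np.int32(244), np.float64(230.0)), (267, np.int32(215), np.int32(246), np.float64(230.5)), (273, np.int32(216), np.int32(243), np.float64(229.5))]
```

Standing (midline slope matches vertical). Rise, and move above the jar.

Emit:
servo_tool(plan="0 0 -0.02 0; 0 0 -0.055 0; 0 0 -0.09 0; 0 0 -0.1 0; 0 0 -0.1 0")

```text
t: 11.37
tool_pos: [0.4917, 0.1121, 0.2351]
orientation: [2.363, 2.064, 0.01]
force: [-0.2, 0.1, 0.3]
opening: 0.093
gripper_force: 0.0
```

```bash
python3 -c "
from millm import *
togo(.572,-.119,.22,-12.5); axis()" | sed 's/np.[a-z0-9]*//g' | cut -c1-700
```

```text
t 11.37 pos [0.4917 0.1121 0.2351] yaw_y -7.7 q [ 0.12 -0.14  1.76  0.    1.52  0.26] shift [-0.2182  0.1105  0.0155] turn 4.8 op 0.093 F [-0.2  0.1  0.3]
scene (223, 162, 92, 63) [(164, (240), (257), (248.5)), (170, (239), (305), (272.0)), (176, (241), (314), (277.5)), (182, (260), (312), (286.0)), (188, (233), (313), (273.0)), (194, (223), (305), (264.0)), (200, (223), (294), (258.5)), (206, (224), (283), (253.5)), (212, (229), (272), (250.5)), (218, (239), (261), (250.0))]
side (214, 170, 90, 111) [(172, (270), (274), (272.0)), (178, (257), (303), (280.0)), (184, (258), (303), (280.5)), (190, (221), (303), (262.0)), (196, (217), (295), (256.0)), (202, (214), (284), (249.0)), (208, (216), (271), (243.5)), (214, (216), (262), (239.0)), (220, (219), (252), (235.5)), (226, (220), (240), (230.0)), (232, (221), (240), (230.5)), (238, (219), (240), (229.5)), (244, (217), (242), (229.5)), (250, (216), (244), (230.0)), (256, (216), (245), (230.5)), (262, (216), (243), (229.5)), (268, (216), (246), (231.0)), (274, (217), (245), (231.0))]
```

Emit:
servo_tool(plan="-0.03 0.015 0 4.8; -0.06 0.03 0 4.8; -0.1 0.05 0 4.8; -0.135 0.068 0 4.8; -0.17 0.085 0.005 4.8; -0.2 0.1 0.015 4.8; -0.215 0.109 0.015 4.8; -0.218 0.11 0.015 4.8; -0.218 0.11 0.015 4.8; -0.218 0.11 0.015 4.8")

```text
t: 12.3
tool_pos: [0.5682, -0.1182, 0.2141]
orientation: [-2.449, -1.964, 0.002]
force: [0.2, 0.4, -0.2]
opening: 0.0927
gripper_force: 0.0
```

```bash
python3 - <<'E'
from h import *
togo(.572,-.119,.083,-12.5)
W=cam("wrist"); cv2.imwrite("pics/w2.png",W[0])
hsv=cv2.cvtColor(W[0],cv2.COLOR_BGR2HSV)
m=(((hsv[...,0]<9)|(hsv[...,0]>172))&(hsv[...,1]>170)&(hsv[...,2]>70)).astype(np.uint8)
cs,_=cv2.findContours(m,cv2.RETR_EXTERNAL,cv2.CHAIN_APPROX_NONE)
for c in sorted(cs,key=cv2.contourArea)[-2:]:
    r=cv2.minEnclosingCircle(c); print(cv2.contourArea(c),r, plane(W,*r[0],.116).round(4))
E
```

```text
t 12.3 pos [ 0.5682 -0.1182  0.2141] yaw_y -12.5 q [-0.29  0.09  1.57  0.    1.48 -0.07] shift [-0.      0.0042  0.1311] turn -0.0 op 0.0927 F [ 0.2  0.4 -0.2]
108.0 ((286.5, 196.5), 14.57748031616211) [ 0.5903 -0.1251  0.116 ]
168.5 ((258.5, 187.0), 17.44286346435547) [ 0.5683 -0.1114  0.116 ]
```

View pics/w2.png

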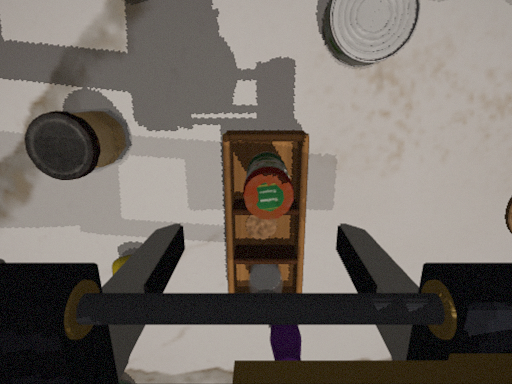

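The jar cap is centred at about (269,193), the caddy's +y rim corners are at (222,133) and (309,132), the liner is at (261,227), and the shaker is in the end bay.

```bash
python3 - <<'E'
from h import *
W=cam("wrist")
hsv=cv2.cvtColor(W[0],cv2.COLOR_BGR2HSV)
m=(((hsv[...,0]<12)|(hsv[...,0]>170))&(hsv[...,1]>150)&(hsv[...,2]>110)).astype(np.uint8); m[:165]=0;m[222:]=0
m[:,:242]=0;m[:,296:]=0
ys,xs=np.nonzero(m); print(xs.min(),xs.max(),ys.min(),ys.max())
print("cap",plane(W,269,193.5,.114).round(4))
L=plane(W,222,131.5,.048);Rr=plane(W,308.5,131.5,.048); print(L,Rr,np.linalg.norm(L-Rr),np.degrees(np.arctan2(*(Rr-L)[1::-1])))
print("liner",plane(W,261,227,.011).round(4))
a=plane(W,230,262,.048);b=plane(W,303,260,.048); print("rows side low",a,b)
yaw=np.arctan2(*(Rr-L)[1::-1]); X=np.array([np.cos(yaw),np.sin(yaw)]);Y=np.array([-X[1],X[0]])
c=(L+Rr)[:2]/2-Y*.109
for n,d in(("c",0),("wide",.063),("mid",-.0105),("end",-.0735)): print(n,(c+Y*d).round(4))
togo(0,0,0,0)
E
```

```text
244 292 174 219
cap [ 0.5762 -0.1196  0.114 ]
[ 0.53981484 -0.06381015  0.048     ] [ 0.62786587 -0.08325484  0.048     ] 0.09017249696611716 -12.453005609552232
liner [ 0.5528 -0.1946  0.011 ]
rows side low [ 0.5104514  -0.21465646  0.048     ] [ 0.59587506 -0.23072893  0.048     ]
c [ 0.5603 -0.18  ]
wide [ 0.5739 -0.1185]
mid [ 0.5581 -0.1902]
end [ 0.5445 -0.2517]
t 12.4 pos [ 0.5686 -0.1177  0.2152] yaw_y -12.5 q [-0.29  0.09  1.57  0.    1.48 -0.08] shift [-0.0079 -0.5804  0.2157] turn -12.5 op 0.093 F [0.4 0.2 0.6]
```

Emit:
servo_tool(plan="-0.0005 0.006 0.01 0; -0.0005 0.006 0.04 0; -0.0005 0.006 0.07 0; -0.0005 0.006 0.095 0; -0.0005 0.006 0.115 0; -0.0005 0.006 0.127 0; -0.0005 0.006 0.132 0; -0.0005 0.006 0.132 0; -0.0005 0.006 0.132 0")

```text
t: 13.15
tool_pos: [0.5755, -0.1208, 0.0846]
orientation: [2.449, 1.965, 0.001]
force: [0.4, 0.1, 0.2]
opening: 0.0929
gripper_force: 0.0
```

Emit:
servo_tool(plan="0 0 0 0; 0 0 0 0; 0 0 0 0; 0 0 0 0; 0 0 0 0; 0 0 0 0; 0 0 0 0; 0 0 0 0", grip=1, grip_force=12)

```text
t: 13.82
tool_pos: [0.5747, -0.1209, 0.0836]
orientation: [-2.451, -1.965, 0.0]
force: [0.3, 0.5, 0.4]
opening: 0.0444
gripper_force: 6.2
```

Emit:
servo_tool(plan="0 0 -0.01 0; 0 0 -0.025 0; 0 0 -0.04 0; 0 0 -0.055 0; 0 0 -0.06 0; 0 0 -0.06 0; 0 0 -0.06 0")

```text
t: 14.4
tool_pos: [0.5748, -0.1209, 0.1437]
orientation: [2.451, 1.965, 0.0]
force: [0.1, 0.3, -1.2]
opening: 0.0441
gripper_force: 12.0
```

```bash
python3 - <<'E'
from h import *
togo(.5565,-.1905,.083,-12.5)
E
```

```text
t 14.4 pos [ 0.5748 -0.1209  0.1437] yaw_y -12.5 q [-0.29  0.16  1.63  0.    1.35 -0.08] shift [-0.0719 -0.0028  0.0607] turn -0.0 op 0.0441 F [ 0.1  0.3 -1.2]
```

Emit:
servo_tool(plan="-0.01 0 0 0; -0.025 -0.001 0 0; -0.04 -0.002 0 0; -0.055 -0.003 0 0; -0.067 -0.003 0 0; -0.073 -0.003 0 0; -0.073 -0.003 0 0; -0.073 -0.003 0.01 0; -0.073 -0.003 0.02 0; -0.073 -0.003 0.027 0; -0.073 -0.003 0.033 0; -0.073 -0.003 0.036 0")

```text
t: 15.4
tool_pos: [0.5552, -0.1905, 0.1056]
orientation: [-2.448, -1.965, 0.002]
force: [-0.9, 0.9, -2.0]
opening: 0.0442
gripper_force: 12.0
```

```bash
python3 - <<'E'
from h import *
togo(.5565,-.1905,.083,-12.5)
S=cam("scene");D=cam("side");W=cam("wrist")
for C in (S,D,W):
    hsv=cv2.cvtColor(C[0],cv2.COLOR_BGR2HSV)
    m=((hsv[...,0]>45)&(hsv[...,0]<80)&(hsv[...,1]>100)&(hsv[...,2]>60)).astype(np.uint8)
    n,l,st,ce=cv2.connectedComponentsWithStats(m)
    print([(st[i,4],ce[i].round(1).tolist(),plane(C,*ce[i],.116+.024).round(4).tolist()) for i in range(1,n) if st[i,4]>15])
cv2.imwrite("pics/w3.png",W[0])
E
```

```text
t 15.4 pos [ 0.5552 -0.1905  0.1056] yaw_y -12.5 q [-0.42  0.2   1.66  0.    1.29 -0.2 ] shift [0.0003 0.0014 0.0226] turn 0.0 op 0.0442 F [-0.9  0.9 -2. ]
[]
[]
[]
```

Bottom is already below the rim without contact, so the jar is inside the bay. Lower.

Emit:
servo_tool(plan="0 0 0.006 0; 0 0 0.012 0; 0 0 0.016 0; 0 0 0.019 0; 0 0 0.021 0; 0 0 0.0225 0; 0 0 0.0235 0; 0 0 0.0235 0; 0 0 0.0235 0")

```text
t: 16.3
tool_pos: [0.5561, -0.1915, 0.0842]
orientation: [2.451, 1.965, 0.0]
force: [-0.6, -0.1, -2.1]
opening: 0.0448
gripper_force: 12.0
```

```bash
python3 -c "
from h import *
togo(.5565,-.1905,.083,-12.5);print(status.read_state()['wrist_torque'])"
```

```text
t 16.3 pos [ 0.5561 -0.1915  0.0842] yaw_y -12.5 q [-0.42  0.22  1.67  0.    1.25 -0.2 ] shift [0.0011 0.0002 0.0012] turn -0.0 op 0.0448 F [-0.6 -0.1 -2.1]
[-0.14001967 -0.03272528  0.02067337]
```

Still ~1 mm up (grasped at 0.0836). Lower the last bit until contact.

Emit:
servo_tool(plan="0 0 0.0005 0; 0 0 0.001 0; 0 0 0.0015 0; 0 0 0.002 0; 0 0 0.002 0; 0 0 0.002 0")

```text
t: 16.8
tool_pos: [0.5564, -0.1917, 0.0836]
orientation: [2.45, 1.965, 0.001]
force: [-3.7, 1.5, 8.7]
opening: 0.0442
gripper_force: 12.0
```

Emit:
servo_tool(plan="0 0 0 0; 0 0 0 0; 0 0 0 0; 0 0 0 0; 0 0 0 0; 0 0 0 0; 0 0 0 0; 0 0 0 0", grip=-1)

```text
t: 17.47
tool_pos: [0.556, -0.1915, 0.0821]
orientation: [-2.451, -1.965, 0.0]
force: [0.6, -0.4, 0.5]
opening: 0.091
gripper_force: 0.0
```

Emit:
servo_tool(plan="0 0 -0.015 0; 0 0 -0.04 0; 0 0 -0.07 0; 0 0 -0.1 0; 0 0 -0.13 0; 0 0 -0.145 0; 0 0 -0.155 0; 0 0 -0.155 0; 0 0 -0.155 0")

```text
t: 18.22
tool_pos: [0.5559, -0.1914, 0.2366]
orientation: [-2.451, -1.965, 0.0]
force: [-0.4, 0.3, -0.1]
opening: 0.0931
gripper_force: 0.0
```

```bash
python3 - <<'E'
from h import *
togo(.4894,.1118,.235,-12.5)
W=cam("wrist");S=cam("scene")
cv2.imwrite("pics/w4.png",np.hstack([W[0][60:330,150:420],S[0][120:390,150:420]]))
D=cam("side")
# mill foot, re-measure base: side and scene midlines near foot
for n,C,r0,r1 in(("sc",S,225,305),("si",D,215,290)):
    hsv=cv2.cvtColor(C[0],cv2.COLOR_BGR2HSV)
    m=((hsv[...,0]<18)&(hsv[...,1]>110)&(hsv[...,2]>12)).astype(np.uint8)
    for v in range(r0,r1,8):
        u=np.nonzero(m[v,180:250])[0]+180
        if len(u): print(n,v,u.min(),u.max(),(u.min()+u.max())/2)
E
```

```text
t 18.22 pos [ 0.5559 -0.1914  0.2366] yaw_y -12.5 q [-0.42  0.1   1.52  0.    1.52 -0.2 ] shift [ 0.2815 -0.1308  0.0016] turn -0.0 op 0.0931 F [-0.4  0.3 -0.1]Traceback (most recent call last):
  File "<stdin>", line 4, in <module>
    return _nx.concatenate(arrs, 1, dtype=dtype, casting=casting)
           ~~~~~~~~~~~~~~~^^^^^^^^^^^^^^^^^^^^^^^^^^^^^^^^^^^^^^^
ValueError: all the input array dimensions except for the concatenation axis must match exactly, but along dimension 0, the array at index 0 has size 270 and the array at index 1 has size 264
```

```bash
python3 - <<'E'
from h import *
S=cam("scene");D=cam("side");W=cam("wrist")
cap=[]
for n,C,r0,r1 in(("sc",S,212,300),("si",D,187,284)):
    hsv=cv2.cvtColor(C[0],cv2.COLOR_BGR2HSV)
    m=((hsv[...,0]<18)&(hsv[...,1]>110)&(hsv[...,2]>12)).astype(np.uint8)
    for v in range(r0,r1,14):
        u=np.nonzero(m[v,185:250])[0]+185
        if len(u): print(n,v,u.min(),u.max(),(u.min()+u.max())/2)
    m=(((hsv[...,0]<10)|(hsv[...,0]>170))&(hsv[...,1]>170)&(hsv[...,2]>60)).astype(np.uint8); m[200:]=0; m[:,:200]=0
    k,l,st,ce=cv2.connectedComponentsWithStats(m); i=1+np.argmax(st[1:,4]); print(st[i],ce[i]); x,y,w,h,_=st[i]
    cap.append(ray(C,x+w/2-.5,y+h/2-.5)); print("cap plane",plane(C,x+w/2-.5,y+h/2-.5,.106).round(4),"expect px cap mid",np.round(proj(C,[.5555,-.19,.106]),1))
print("cap tri",tri(cap).round(4))
for y in(.105,.11,.115): print("mill at",y,[np.round(proj(C,[.4894,y,z]),1).tolist() for C in(S,D) for z in(.006,.136)])
# mill from wrist view?
hsv=cv2.cvtColor(W[0],cv2.COLOR_BGR2HSV)
m=(((hsv[...,0]<10)|(hsv[...,0]>170))&(hsv[...,1]>150)&(hsv[...,2]>110)).astype(np.uint8)
k,l,st,ce=cv2.connectedComponentsWithStats(m)
for i in range(1,k):
    if st[i,4]>80: print("wrist red",st[i],plane(W,st[i,0]+st[i,2]/2,st[i,1]+st[i,3]/2,.114).round(4))
E
```

```text
sc 212 210 249 229.5
sc 226 191 220 205.5
sc 240 194 220 207.0
sc 254 199 219 209.0
sc 268 196 224 210.0
sc 282 197 227 212.0
sc 296 201 221 211.0
[265 154  18  14 166] [273.30120482 161.78313253]
cap plane [ 0.5536 -0.187   0.106 ] expect px cap mid [273.5 159.8]
si 187 223 249 236.0
si 201 215 249 232.0
si 215 218 249 233.5
si 229 220 239 229.5
si 243 217 242 229.5
si 257 216 245 230.5
si 271 215 245 230.0
[270 155   6   4  15] [272.6 157. ]
cap plane [ 0.5544 -0.2214  0.106 ] expect px cap mid [266.6 160.1]
cap tri [ 0.5176 -0.1339  0.1364]
mill at 0.105 [[214.2, 281.1], [208.2, 221.6], [231.1, 266.0], [228.2, 197.5]]
mill at 0.11 [[212.4, 282.7], [206.2, 223.1], [229.7, 267.4], [226.7, 198.6]]
mill at 0.115 [[210.5, 284.4], [204.1, 224.6], [228.3, 268.9], [225.2, 199.7]]
wrist red [240 167  45  42 631] [ 0.557  -0.1926  0.114 ]
```

Jar upright in mid bay (cap at 0.556,-0.191), mill still standing at (0.489,0.111). Retake the mill.

Emit:
servo_tool(plan="0.03 -0.014 0 0; 0.065 -0.03 0 0; 0.1 -0.046 0 0; 0.135 -0.063 0 0; 0.17 -0.079 0 0; 0.205 -0.095 0 0; 0.24 -0.111 0 0; 0.265 -0.123 0 0; 0.277 -0.129 0 0; 0.281 -0.131 0 0; 0.281 -0.131 0 0; 0.281 -0.131 0 0")

```text
t: 19.47
tool_pos: [0.4891, 0.1107, 0.2367]
orientation: [2.451, 1.966, -0.001]
force: [-0.4, 0.5, -0.1]
opening: 0.093
gripper_force: 0.0
```

```bash
python3 - <<'E'
from h import *
togo(.4894,.1115,.132,-12.5)
W=cam("wrist");hsv=cv2.cvtColor(W[0],cv2.COLOR_BGR2HSV)
m=((hsv[...,0]<18)&(hsv[...,1]>110)&(hsv[...,2]>12)).astype(np.uint8); m[:,:120]=0; m[:,400:]=0
print("expect head px",np.round(proj(W,[.4894,.1115,.136]),1),"finial",np.round(proj(W,[.4894,.1115,.168]),1))
k,l,st,ce=cv2.connectedComponentsWithStats(m)
for i in range(1,k):
    if st[i,4]>300: print(st[i],ce[i].round(1))
E
```

```text
t 19.47 pos [0.4891 0.1107 0.2367] yaw_y -12.5 q [ 0.12 -0.14  1.75 -0.    1.53  0.34] shift [9.000e-04 1.000e-04 1.047e-01] turn -0.0 op 0.093 F [-0.4  0.5 -0.1]
expect head px [259.9 192.4] finial [259.9 204.9]
[ 223  138   56   79 2367] [253.  181.3]
[195 262  42  30 360] [215.4 277. ]
[319 272  39  23 552] [336.7 283.9]
[ 315  324   72   51 1146] [348.2 344.4]
```

```bash
python3 - <<'E'
from h import *
W=cam("wrist"); hsv=cv2.cvtColor(W[0],cv2.COLOR_BGR2HSV)
for v in (150,170,190,205):
    print(v,[tuple(int(t) for t in hsv[v,u]) for u in range(212,312,4)])
E
```

```text
150 [(10, 22, 173), (17, 21, 172), (14, 19, 173), (16, 19, 172), (14, 23, 146), (18, 20, 63), (10, 37, 41), (26, 136, 15), (178, 153, 20), (0, 255, 18), (13, 179, 20), (15, 255, 24), (167, 255, 20), (14, 142, 27), (14, 158, 21), (3, 191, 24), (9, 219, 35), (14, 19, 148), (12, 22, 173), (18, 18, 171), (16, 20, 170), (15, 21, 173), (12, 19, 171), (16, 27, 163), (15, 32, 161)]
170 [(13, 21, 145), (11, 23, 152), (12, 22, 148), (10, 26, 149), (15, 22, 142), (0, 255, 6), (7, 255, 17), (20, 255, 24), (9, 255, 16), (8, 247, 31), (10, 255, 32), (0, 96, 40), (14, 197, 35), (177, 127, 22), (8, 255, 18), (159, 163, 25), (8, 180, 34), (24, 17, 148), (14, 26, 149), (13, 21, 149), (12, 19, 171), (14, 21, 158), (13, 20, 150), (15, 21, 146), (16, 19, 149)]
190 [(19, 19, 147), (14, 22, 150), (15, 23, 152), (16, 218, 34), (10, 224, 41), (5, 145, 44), (16, 255, 45), (13, 245, 52), (8, 113, 27), (11, 194, 25), (15, 221, 38), (12, 177, 65), (13, 251, 59), (13, 255, 48), (9, 160, 51), (13, 255, 42), (13, 191, 40), (12, 25, 134), (15, 21, 149), (16, 19, 150), (12, 22, 150), (15, 17, 148), (18, 20, 151), (15, 24, 149), (15, 17, 147)]
205 [(21, 28, 144), (14, 27, 142), (21, 32, 136), (17, 41, 132), (12, 91, 56), (8, 156, 49), (12, 167, 58), (11, 198, 58), (14, 30, 92), (6, 10, 132), (6, 11, 113), (14, 193, 58), (9, 170, 57), (17, 255, 49), (12, 219, 49), (8, 200, 42), (20, 20, 153), (18, 22, 151), (15, 20, 150), (18, 22, 151), (16, 19, 149), (14, 19, 148), (21, 23, 147), (14, 19, 174), (13, 18, 172)]
```

```bash
python3 - <<'E'
from h import *
W=cam("wrist"); hsv=cv2.cvtColor(W[0],cv2.COLOR_BGR2HSV)
m=((hsv[...,0]<25)&(hsv[...,1]>80)&(hsv[...,2]<80)).astype(np.uint8); m[:,:205]=0;m[:,300:]=0;m[:120]=0;m[225:]=0
cs,_=cv2.findContours(m,cv2.RETR_EXTERNAL,cv2.CHAIN_APPROX_NONE)
c=max(cs,key=cv2.contourArea)
full=np.zeros_like(m);cv2.drawContours(full,[cv2.convexHull(c)],-1,1,-1)
fin=((full>0)&(hsv[...,1]<70)&(hsv[...,2]>70)); ys,xs=np.nonzero(fin); k=(ys>185); print("finial",np.median(xs[k]),np.median(ys[k]),k.sum(),ys[k].min(),ys[k].max(),xs[k].min(),xs[k].max())
print("finial pos",plane(W,np.median(xs[k]),np.median(ys[k]),.166).round(4))
print("head L/R row190",plane(W,222.5,190,.136).round(4),plane(W,279.5,190,.136).round(4))
for v in range(130,222,6):
    u=np.nonzero(m[v])[0]
    if len(u): print(v,u.min(),u.max())
togo(*plane(W,np.median(xs[k]),np.median(ys[k]),.166)[:2],.132,-12.5)
E
```

```text
finial 249.0 200.5 148 195 216 223 278
finial pos [0.482  0.1156 0.166 ]
head L/R row190 [0.4582 0.1201 0.136 ] [0.5069 0.1093 0.136 ]
142 243 270
148 238 275
154 235 277
160 234 278
166 233 277
172 229 276
178 226 274
184 224 277
190 223 278
196 224 277
202 226 275
208 231 270
214 240 261
t 19.62 pos [0.4894 0.1101 0.2369] yaw_y -12.6 q [ 0.12 -0.14  1.75 -0.    1.53  0.34] shift [ 0.0038 -0.0084  0.1049] turn -0.1 op 0.0931 F [0.4 0.5 0. ]
```

The mill's head sits about 7 mm to tool −y of the jaws' centre; correct for that and grasp.

Emit:
servo_tool(plan="0.004 -0.007 0.01 0; 0.004 -0.007 0.03 0; 0.004 -0.007 0.055 0; 0.004 -0.007 0.077 0; 0.004 -0.007 0.092 0; 0.004 -0.007 0.1 0; 0.004 -0.007 0.105 0; 0.004 -0.007 0.105 0; 0.004 -0.007 0.105 0")

```text
t: 20.37
tool_pos: [0.4838, 0.1164, 0.1329]
orientation: [2.451, 1.964, 0.001]
force: [0.9, -1.2, 0.4]
opening: 0.093
gripper_force: 0.0
```

Emit:
servo_tool(plan="0 0 0 0; 0 0 0 0; 0 0 0 0; 0 0 0 0; 0 0 0 0; 0 0 0 0; 0 0 0 0; 0 0 0 0", grip=1, grip_force=25)

```text
t: 21.03
tool_pos: [0.4833, 0.1167, 0.1322]
orientation: [2.451, 1.965, 0.0]
force: [0.9, 0.2, -0.9]
opening: 0.0474
gripper_force: 25.0
```

```bash
python3 millm.py| sed 's/np.[a-z0-9]*//g'
```

```text
t 21.03 pos [0.4833 0.1167 0.1322] yaw_y -12.5 q [ 0.13 -0.08  1.89 -0.    1.33  0.35] shift [-0.2188 -0.4464  0.1321] turn -5.0 op 0.0474 F [ 0.9  0.2 -0.9]
scene (191, 213, 37, 86) [(215, (196), (208), (202.0)), (221, (192), (208), (200.0)), (227, (191), (209), (200.0)), (233, (193), (210), (201.5)), (239, (193), (210), (201.5)), (245, (196), (211), (203.5)), (251, (198), (218), (208.0)), (257, (198), (220), (209.0)), (263, (197), (222), (209.5)), (269, (196), (224), (210.0)), (275, (196), (225), (210.5)), (281, (197), (227), (212.0)), (287, (196), (227), (211.5)), (293, (198), (224), (211.0))]
side (214, 173, 90, 108) [(175, (291), (300), (295.5)), (181, (253), (303), (278.0)), (187, (222), (303), (262.5)), (193, (216), (300), (258.0)), (199, (214), (290), (252.0)), (205, (215), (279), (247.0)), (211, (216), (268), (242.0)), (217, (218), (255), (236.5)), (223, (219), (238), (228.5)), (229, (225), (237), (231.0)), (235, (219), (236), (227.5)), (241, (219), (241), (230.0)), (247, (218), (243), (230.5)), (253, (216), (244), (230.0)), (259, (217), (243), (230.0)), (265, (215), (246), (230.5)), (271, (215), (246), (230.5))]
```

Held upright. Lift and carry above the wide bay.

Emit:
servo_tool(plan="0 0 -0.008 0; 0 0 -0.025 0; 0 0 -0.045 0; 0 0 -0.062 0; 0 0 -0.07 0; -0.01 0.006 -0.072 0; -0.025 0.016 -0.072 0; -0.045 0.029 -0.072 0; -0.065 0.043 -0.072 0; -0.085 0.056 -0.072 0; -0.105 0.069 -0.072 0; -0.125 0.082 -0.072 0")

```text
t: 22.13
tool_pos: [0.5357, -0.0251, 0.2028]
orientation: [-2.45, -1.965, 0.002]
force: [1.1, -0.3, -1.1]
opening: 0.0476
gripper_force: 25.0
```

```bash
python3 -c "
from h import *
togo(.5725,-.1185,.2045,-12.5)"
```

```text
t 22.13 pos [ 0.5357 -0.0251  0.2028] yaw_y -12.5 q [-0.14 -0.02  1.71 -0.    1.46  0.08] shift [-0.0832  0.0563 -0.0018] turn -0.0 op 0.0476 F [ 1.1 -0.3 -1.1]
```

Emit:
servo_tool(plan="-0.02 0.013 0 0; -0.04 0.026 0 0; -0.058 0.038 0 0; -0.072 0.047 0 0; -0.081 0.053 0 0; -0.085 0.056 0 0; -0.085 0.056 0 0; -0.085 0.056 0 0; -0.085 0.056 0 0")

```text
t: 22.88
tool_pos: [0.5721, -0.1173, 0.2041]
orientation: [-2.45, -1.966, -0.0]
force: [-0.1, -0.1, -0.9]
opening: 0.048
gripper_force: 25.0
```

```bash
python3 - <<'E'
from h import *
togo(.5725,-.1185,.142,-12.5)
S=cam("scene");D=cam("side")
p=status.read_state()["tool_pos"]
for n,C in(("sc",S),("si",D)):
    hsv=cv2.cvtColor(C[0],cv2.COLOR_BGR2HSV)
    m=((hsv[...,0]<18)&(hsv[...,1]>110)&(hsv[...,2]>12)).astype(np.uint8)
    print(n,"exp foot",np.round(proj(C,[p[0],p[1],.08]),1),np.round(proj(C,[p[0],p[1],.072]),1),"exp mid",np.round(proj(C,[p[0],p[1],.15]),1))
    for v in range(120,225,5):
        u=np.nonzero(m[v,200:330])[0]+200
        if len(u): g=np.split(u,np.nonzero(np.diff(u)>2)[0]+1); print(v,[(int(k[0]),int(k[-1])) for k in g if len(k)>2])
E
```

```text
t 22.88 pos [ 0.5721 -0.1173  0.2041] yaw_y -12.5 q [-0.29  0.1   1.57  0.    1.46 -0.07] shift [-0.0011  0.0007  0.0621] turn 0.0 op 0.048 F [-0.1 -0.1 -0.9]
sc exp foot [249. 181.] [249.1 184.1] exp mid [248.1 151.9]
120 [(237, 251)]
125 [(236, 251)]
130 [(237, 251)]
135 [(237, 251)]
140 [(238, 251)]
145 [(239, 255)]
150 [(240, 255)]
155 [(240, 256), (265, 267), (280, 282)]
160 [(238, 257), (265, 282)]
165 [(237, 258), (266, 285)]
170 [(237, 259), (300, 305)]
175 [(238, 258), (301, 314)]
180 [(236, 263), (285, 288), (300, 313)]
185 [(237, 262), (284, 313)]
190 [(230, 269), (281, 312)]
195 [(223, 303)]
200 [(223, 294)]
205 [(224, 284)]
210 [(226, 275)]
215 [(234, 248), (252, 266)]
220 [(242, 257)]
si exp foot [246.3 179.3] [246.3 182.7] exp mid [245.6 148.9]
120 [(235, 245), (248, 251)]
125 [(246, 249)]
130 [(241, 247)]
135 [(236, 240), (244, 251)]
140 [(236, 251)]
145 [(241, 248)]
150 [(238, 252)]
155 [(238, 253), (259, 262), (273, 276)]
160 [(237, 251), (262, 276)]
165 [(239, 250), (253, 257), (260, 274)]
170 [(241, 257)]
175 [(241, 253), (292, 300)]
180 [(235, 237), (241, 258), (291, 303)]
185 [(240, 254), (278, 303)]
190 [(230, 248), (251, 265), (269, 295), (298, 302)]
195 [(220, 250), (261, 272), (275, 282), (286, 296)]
200 [(221, 248), (251, 273), (277, 287)]
205 [(222, 273), (276, 279)]
210 [(221, 269)]
215 [(234, 261)]
220 [(248, 252)]
```

Emit:
servo_tool(plan="-0.001 0.001 0.008 0; -0.001 0.001 0.018 0; -0.001 0.001 0.028 0; -0.001 0.001 0.036 0; -0.001 0.001 0.043 0; -0.001 0.001 0.049 0; -0.001 0.001 0.053 0; -0.001 0.001 0.056 0; -0.001 0.001 0.058 0; -0.001 0.001 0.0595 0; -0.001 0.001 0.0605 0; -0.001 0.001 0.0605 0")

```text
t: 23.98
tool_pos: [0.5731, -0.1195, 0.1437]
orientation: [2.451, 1.965, 0.0]
force: [-0.3, 0.7, -1.4]
opening: 0.0478
gripper_force: 25.0
```

```bash
python3 -c "
from h import *
togo(.5725,-.1185,.142,-12.5);print(status.read_state()['wrist_torque'])"
```

```text
t 23.98 pos [ 0.5731 -0.1195  0.1437] yaw_y -12.5 q [-0.29  0.15  1.64 -0.    1.35 -0.07] shift [ 0.0009 -0.0009  0.0017] turn -0.0 op 0.0478 F [-0.3  0.7 -1.4]
[-0.044136   -0.08282218  0.00970591]
```

Emit:
servo_tool(plan="0 0 0.0005 0; 0 0 0.001 0; 0 0 0.0015 0; 0 0 0.002 0; 0 0 0.002 0; 0 0 0.002 0")

```text
t: 24.48
tool_pos: [0.5733, -0.1195, 0.1422]
orientation: [2.45, 1.965, 0.001]
force: [-0.8, 1.8, 2.9]
opening: 0.0477
gripper_force: 25.0
```

Floor contact. Release and retreat.

Emit:
servo_tool(plan="0 0 0 0; 0 0 0 0; 0 0 0 0; 0 0 0 0; 0 0 0 0; 0 0 0 0; 0 0 0 0; 0 0 0 0; 0 0 0 0", grip=-1)

```text
t: 25.23
tool_pos: [0.5731, -0.1195, 0.1416]
orientation: [2.451, 1.966, -0.0]
force: [0.0, -0.1, 0.7]
opening: 0.0929
gripper_force: 0.0
```

Emit:
servo_tool(plan="0 0 -0.01 0; 0 0 -0.03 0; 0 0 -0.055 0; 0 0 -0.08 0; 0 0 -0.1 0; 0 0 -0.115 0; 0 0 -0.12 0; 0 0 -0.12 0; 0 0 -0.12 0")

```text
t: 25.98
tool_pos: [0.5729, -0.1194, 0.2614]
orientation: [-2.451, -1.965, 0.0]
force: [0.0, 1.3, -0.4]
opening: 0.0926
gripper_force: 0.0
```

```bash
python3 - <<'E'
from h import *
togo(.5725,-.1185,.142,-12.5)
S=cam("scene");D=cam("side")
for n,C in(("sc",S),("si",D)):
    hsv=cv2.cvtColor(C[0],cv2.COLOR_BGR2HSV)
    m=((hsv[...,0]<18)&(hsv[...,1]>110)&(hsv[...,2]>12)).astype(np.uint8)
    print(n,"exp head",np.round(proj(C,[.573,-.119,.146]),1),"low",np.round(proj(C,[.573,-.119,.07]),1),"tip",np.round(proj(C,[.573,-.119,.17]),1),"jar cap exp",np.round(proj(C,[.5555,-.19,.106]),1),"salt top exp",np.round(proj(C,[.543,-.252,.1]),1))
    for v in range(125,195,6):
        u=np.nonzero(m[v,225:330])[0]+225
        if len(u): g=np.split(u,np.nonzero(np.diff(u)>2)[0]+1); print(v,[(int(k[0]),int(k[-1])) for k in g if len(k)>2])
    p=((hsv[...,0]>125)&(hsv[...,0]<150)&(hsv[...,1]>120)&(hsv[...,2]>40)).astype(np.uint8); p[:,:250]=0
    k,l,st,ce=cv2.connectedComponentsWithStats(p); i=1+np.argmax(st[1:,4]); print("purple",st[i])
    a=cv2.imread(f"pics/{'scene' if n=='sc' else 'side'}0.png").astype(int); d=np.abs(a-C[0]).max(2)
    s=d[130:180,280:302] if n=="sc" else d[140:180,275:290]; h=d[205:270,275:330] if n=="sc" else d[195:250,290:335]
    l=d[190:225,330:362] if n=="sc" else d[185:215,328:358]; t=d[195:230,142:190] if n=="sc" else d[198:232,140:186]
    print("median change salt,honey,lemon,tin",[float(np.median(x)) for x in (s,h,l,t)],[float((x>60).mean().round(3)) for x in (s,h,l,t)])
E
```

```text
t 25.98 pos [ 0.5729 -0.1194  0.2614] yaw_y -12.5 q [-0.29  0.08  1.49  0.    1.57 -0.07] shift [ 0.0008 -0.0006  0.1194] turn -0.0 op 0.0926 F [ 0.   1.3 -0.4]
sc exp head [248.3 153.3] low [249.3 184.5] tip [248.  142.8] jar cap exp [273.5 159.8] salt top exp [292.2 153.6]
143 [(243, 246), (251, 253)]
149 [(239, 258)]
155 [(238, 258), (265, 267), (280, 282)]
161 [(239, 258), (265, 282)]
167 [(240, 257), (269, 278)]
173 [(241, 256), (301, 311)]
179 [(241, 263), (284, 286), (301, 313)]
185 [(240, 262), (284, 313)]
191 [(226, 273), (279, 310)]
purple [302 142  15  31 358]
median change salt,honey,lemon,tin [6.0, 7.0, 8.0, 8.0] [0.045, 0.006, 0.0, 0.0]
si exp head [245.6 150.4] low [246.4 183.2] tip [245.4 139.6] jar cap exp [266.6 160.1] salt top exp [281.7 156.1]
131 []
143 [(238, 254)]
149 [(246, 257)]
155 [(237, 243), (246, 256), (259, 261), (273, 276)]
161 [(237, 240), (252, 276)]
167 [(240, 251)]
173 [(239, 249)]
179 [(239, 247), (251, 257), (291, 300)]
185 [(237, 250), (253, 257), (278, 303)]
191 [(227, 235), (238, 241), (246, 260), (269, 279), (282, 293), (300, 303)]
purple [289 149  12  25 173]
median change salt,honey,lemon,tin [5.0, 6.0, 6.0, 6.0] [0.018, 0.0, 0.0, 0.0]
```

The mill stands vertical in the wide bay (head at 248, lower body at about 250; expected 248.3 and 249.3). The jar's cap is in place, and the shaker, purple look-alike, honey jar, lemon and tin are unchanged.

```bash
python3 -c "
from plant import robot
print(robot.close_job())"
```

```text
the job is handed in; nothing more can be done
None
```

The job is handed in, though the tool returned no verdict: the mill was stood up, released and retaken, and now stands in the wide bay; the spice jar moved to the middle bay, the shaker stayed in the end bay, the honey jar, tin and lemon were left alone, and it took about 26 s.

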